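# Lever up a battery tray and pack its front edge

### The arm

A 6-joint arm with a two-finger parallel gripper is mounted at the origin on the work surface. World frame = base frame: x ahead of the robot, y to its left, z up, the work surface at z = 0. Lengths are in m, angles in rad, forces in N, time in s.
With the tool pointing down it reaches from about 0.325 to 0.75 m from the base axis. Payload 7.6 kg.
Tool frame: the origin (TCP) lies where the fingers leave the gripper's body, on its centre line; the fingertips stand 73 mm ahead of it and the grasp point (between the pads) lies 54 mm ahead of it (pinch_z is the distance from the TCP to the grasp point, in m); z points along the fingers, y is the line along which they close (so a half turn about z gives the same grasp; the last joint's range is limited). The gripper opens to 85 mm and grips with 20 to 120 N. Pads are 22 mm wide; open, the fingers measure 114 mm over their backs; the gripper's body (76 mm by 85 mm) begins 54 mm behind the grasp point. The pads swing forward as they close: fully open they stand 13 mm farther back than shut.
Start: joints at [-1.287, 0.052, 1.401, -0, 1.689, -0.07], TCP at [0.182, -0.492, 0.304] pointing down, gripper open.
Joint ranges: [-2.9, 2.9], [-0.91, 2.17], [0.12, 2.37], [-1.06, 4.2], [0.26, 2.73], [-2.93, 2.93]. Speed limits (rad/s): [2.57, 2.57, 3.01, 3.14, 3.14, 3.14].

### API

Orientations are given as a unit quaternion [w, x, y, z].
In Python, from station import move_to, move_linear, movej, set_gripper, wait, inverse_kinematics, get_obs, get_image, IKError, finish_job, pinch_z gives the robot as it stands. Calls block until the motion is done:
- move_to(position, orientation): joint-space move of the TCP to a pose.
- move_linear(position, frame=None, v=0.15): straight line of the TCP; frame=None keeps the orientation; v is the mean speed in m/s.
- movej(angles): joint-space move.
- set_gripper(opening, grip_force=None): finger opening in m; grip_force is the grip in N (None keeps the last); returns when the fingers have stopped.
- wait(seconds).
- inverse_kinematics(position, orientation): joint angles nearest the present ones, or None.
- get_obs(): the state.
- get_image(name): name is "side" or "top" or "wrist"; returns a dict with "color" (480x640x3 uint8, red, green, blue), "fovy" (degrees; the focal length in pixels is half the picture's height over the tangent of half this angle, whatever the lens; pixels are square), "cx", "cy" (the principal point, pixels), "dist_coeffs" ([k1, k2, p1, p2, k3] as OpenCV has them; the pictures are not rectified), "R" (3x3) and "t" (3): a world point X has camera coordinates R X + t. Camera axes: x right, y down, z forward; pixel columns grow to the right and rows downward; lengths in m; the calibration is good to about 2 mm. A picture is of the moment at which its call begins. There is no depth.
A pose or a line that the arm cannot do raises IKError and nothing moves.
- finish_job(): hands the job in; it is judged then, once.
The state is a dict: "time": time; "joint_positions": joint angles; "qvel": joint speeds; "effort": joint torques, N m; "tcp_pos": TCP position; "tcp_rot": TCP orientation; "contact_force": force on the tool from outside, world axes, zero at the start; "wrist_torque": the same for the moment, N m; "opening": finger opening in m; "grip_force": force on a finger pad.
Only numpy, scipy, OpenCV 4.12 (cv2) and the standard library are available. Lean on these libraries where they do the work, as an engineer would, in place of code of your own. Each camera call takes 0.05 s, during which the arm holds its last target. There are 200 camera calls.

### The job

The front edge of the battery tray sits too low and has to be packed up: take the pry bar, rest it across the fulcrum block with its tip under the tray's lip, and lever the front of the tray up (its stiff pivot keeps it where you leave it). Take the bar out and lay it on the bench clear of the tray and the block, then slide the wooden packing strip, lying flat and end first, squarely in under the tray's front crossbar on either side of the lip, until it reaches right across the crossbar and a little beyond. Finally press the tray down until its crossbar sits on the strip, let go of everything, and leave the spanner, jar and meter alone.

Things in the scene. Friction and masses are not known exactly. Their poses are not given: they have to be found in the camera images.
- mount: Fixed steel mount of the battery tray. Origin on the bench, straight below the middle of the lip's outer edge (tray at rest); +x level, from the lip inward to the tray's pivot, +y along the tray's front, +z up. 'Mount' coordinates below are in this frame, in mm. Rest feet, 14 high: x 30 to 50, |y| 21 to 39. Pivot brackets: x 190 to 240, |y| 136 to 172.
- tray (a joint): Tilt of the steel tray with three grey batteries (3.5 kg) about its pivot (mount x 215, z 24, along y), rad: 0 = on its feet, grows as its front rises, to 0.25. Stiff: friction holds it at any tilt. Raising takes about 36 N at the lip, slowly pressing it down 8 to 16 N at the batteries' front. Sitting on the 22 thick strip it reads about 0.048; 0.08 or more gives the strip easy room.
- lip (a point): Middle of the outer lower edge of the pry lip, a steel plate 90 wide (y), 6 thick, standing 30 out from the front of the crossbar (mount x 0 to 30). At tilt 0 its underside is 30 above the bench. Moves with the tray.
- crossbar (a point): Middle of the lower front edge of the tray's crossbar, a steel bar along y: mount x 30 to 50, |y| up to 130, flat underside 14 above the bench at tilt 0. Point at mount x 30, y 0, z 14 at tilt 0; moves with the tray. The strip goes in below the bar, from the lip's side, at |y| about 70 to 110.
- press (a point): Point on the flat top of the middle battery, good to press on: mount x 80, y 0, z 120 at tilt 0. Moves with the tray. The battery tops are 120 above the bench, x 56 to 207, |y| up to 110; the low terminals stand at their back, at x 183 to 197.
- fulcrum: Steel fulcrum block bolted to the bench in front of the lip, 50 to 60 out from the lip's edge, up to 20 off its middle. Origin: centre of its underside; x as the mount's. 36 long (x), 40 wide (y); its top is a half-round of radius 10 along y, axis 30 above the bench directly over the origin, crest 40 above the bench.
- bar_grip (a point): Pry bar, 380 long, 0.55 kg, lying on the bench: point on its centre line in the front end of the handle, 11 above its underside; +x along the bar to the tip, +z up. Steel blade 20 wide, 8 thick, from 15 to 255 ahead; dark handle 22 wide, 22 high, from 15 ahead to 125 behind; undersides flush. Centre of mass about 48 ahead.
- bar_tip (a point): Middle of the end of the pry bar's blade, half-way up its 8 thickness; axes as bar_grip.
- strip_c (a point): Centre of the plain hardwood packing strip, 150 long (x), 30 wide (y), 22 thick (z), 70 g, lying flat on the bench; 11 above its underside. Both ends are alike.
- spanner: Bystander: steel spanner 180 long lying on the bench; origin at its underside.
- jar: Bystander: glass jar, 64 across and 70 high; origin at the centre of its underside.
- meter: Bystander: black hand meter 140 x 70 x 34; origin at the centre of its underside.
Not all that is in view belongs to the job. There is more than one size of the part that bears strip_c; the job needs the middle-sized.

How it is judged:
On the way, in this order (a step that is already met when the one before it is completed fails the run):
1. the tray's front is levered up high enough for the strip (tilt above 0.052 rad) with the bar bearing on both the fulcrum block and the tray (value of joint tray above 0.052 rad and contact force between bar and mount above 2 N and contact force between bar and fulcrum above 2 N), for 0.1 s.
2. the strip lies in under the crossbar, right across it, while the tray stands raised (x of strip_c in the frame of mount between -0.022 and 0.09 m and z of strip_c in the frame of mount below 0.016 m and (y of strip_c in the frame of mount between 0.05 and 0.12 m or y of strip_c in the frame of mount between -0.12 and -0.05 m) and angle between the x axis of strip_c and the x axis of mount, either way round below 0.3 rad and angle between strip_c's own z axis and vertical below 0.1 rad and value of joint tray above 0.042 rad), for 0.1 s.
At the end, for the whole second after the job is handed in: Strip flat and square (0.3 rad) under the crossbar, 50 to 120 mm off its middle, centre from 22 mm outside to 90 mm inside the lip edge line; tray sitting on it (tilt 0.040 to 0.060 rad); bar flat on the bench, off mount, tray and block, tip not under the tray; bar and strip at rest (x of strip_c in the frame of mount between -0.022 and 0.09 m and z of strip_c in the frame of mount below 0.016 m and (y of strip_c in the frame of mount between 0.05 and 0.12 m or y of strip_c in the frame of mount between -0.12 and -0.05 m) and angle between the x axis of strip_c and the x axis of mount, either way round below 0.3 rad and angle between strip_c's own z axis and vertical below 0.1 rad and value of joint tray between 0.04 and 0.06 rad and linear speed of each of strip, bar below 0.02 m/s and contact force between bar and mount below 0.1 N and contact force between bar and fulcrum below 0.1 N and height (world z) of bar_grip below 0.02 m and (x of bar_tip in the frame of mount below 0 m or y of bar_tip in the frame of mount above 0.14 m or y of bar_tip in the frame of mount below -0.14 m)); the robot touches nothing.
It fails at once if the spanner is moved more than 30 mm (distance of spanner from where it was at the start of the episode above 0.03 m).
It fails at once if the jar is moved more than 30 mm (distance of jar from where it was at the start of the episode above 0.03 m).
It fails at once if the meter is moved more than 30 mm (distance of meter from where it was at the start of the episode above 0.03 m).
It also fails if it takes over 64 s, if anything falls off the work surface, if the arm or the gripper's body presses on something with over 40 N, if the wrist force passes 120 N, or if a joint passes its speed limit or range.

## Working session

There is one attempt and no reset: what is moved stays moved. The work goes in short steps, each a Python script; the robot and the scene stay as the last script left them, time stands still between calls to the robot, and variables do not carry over. Pictures are saved under pics/ and viewed, at most 10 in all, crops included, and the job is handed in when it is done.

```bash
ls; mkdir -p pics
cat > h.py <<'E'
import numpy as np, cv2
from station import *
def K(im):
    f=240/np.tan(np.radians(im["fovy"])/2); return np.array([[f,0,im["cx"]],[0,f,im["cy"]],[0,0,1.]])
def ray(im,px):
    u=cv2.undistortPoints(np.array(px,float).reshape(-1,1,2),K(im),np.array(im["dist_coeffs"],float)).reshape(-1,2)
    R=np.array(im["R"]);t=np.array(im["t"])
    return -R.T@t,(np.c_[u,np.ones(len(u))])@R
def onz(im,px,z):
    o,d=ray(im,px); z=np.broadcast_to(z,len(d)); return o+d*((z-o[2])/d[:,2])[:,None]
def proj(im,X):
    r,_=cv2.Rodrigues(np.array(im["R"],float)); return cv2.projectPoints(np.array(X,float).reshape(-1,1,3),r,np.array(im["t"],float),K(im),np.array(im["dist_coeffs"],float))[0].reshape(-1,2)
def save(im,n): cv2.imwrite("pics/"+n+".png",cv2.cvtColor(im["color"],cv2.COLOR_RGB2BGR))
E
python3 - <<'E'
from h import *
import pickle
for n in("top","side"):
    im=get_image(n);save(im,n+"0");pickle.dump(im,open(n+"0.pkl","wb"));print(n,im["fovy"],im["dist_coeffs"],-np.array(im["R"]).T@im["t"])
o=get_obs();print(o["time"],o["tcp_rot"],pinch_z)
E
```

```text
pics
top 46.949042635653456 [-0.08366084  0.          0.          0.          0.        ] [ 0.30757874 -0.09734499  1.16430358]
side 52.44458017858428 [-0.03671871  0.          0.          0.          0.        ] [-0.09474101  0.71809649  0.72630389]
0.1 [-6.86446271e-04  9.84392698e-01  1.75984487e-01 -7.66290039e-05] 0.0539
```

View pics/top0.png

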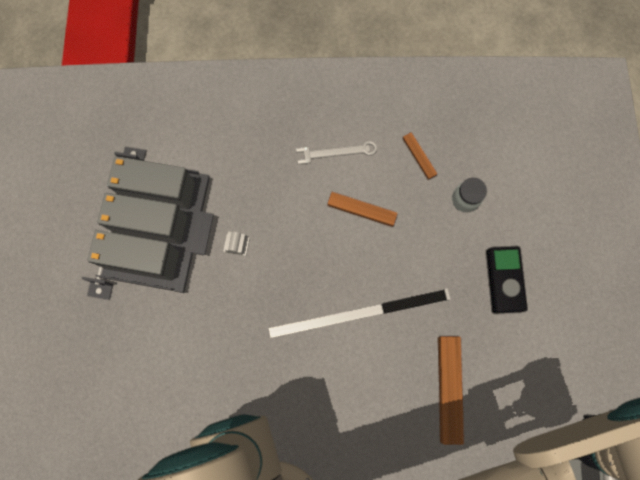

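View pics/side0.png

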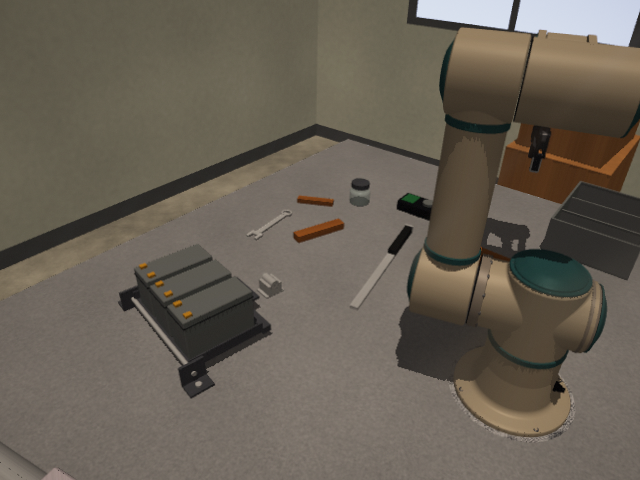

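The top view shows three orange strips: small (420,156), middle (362,209) and large (451,390). The middle-sized one should be the 150 mm strip. The pry bar runs from its tip at (270,332) to the handle end at (447,294). The lip is at about (203,233), facing the fulcrum at (236,243). I'll measure next and check with a close crop.

Run:
```python
from h import *
import pickle
im=pickle.load(open("top0.pkl","rb"));c=im["color"];hsv=cv2.cvtColor(c,cv2.COLOR_RGB2HSV)
def rects(m,z,amin,nm):
    cs,_=cv2.findContours(m.astype(np.uint8),cv2.RETR_EXTERNAL,cv2.CHAIN_APPROX_NONE)
    for k in cs:
        if cv2.contourArea(k)<amin: continue
        p=onz(im,k.reshape(-1,2),z)[:,:2]*1000
        r=cv2.minAreaRect(p.astype(np.float32));print(nm,k.reshape(-1,2).mean(0).round(),np.round(r[0],1),np.round(r[1],1),round(r[2],1))
o=(hsv[...,0]<16)&(hsv[...,1]>150)&(hsv[...,2]>80);o[:70]=0
rects(o,.022,100,"orange")
w=(c.min(2)>165);w[400:]=0
rects(w,.008,60,"white")
d=(c.max(2)<40);d[:, :300]=0
rects(d,.022,60,"dark")
cr=cv2.resize(c[140:310,70:270],None,fx=4,fy=3.5,interpolation=cv2.INTER_CUBIC)
cr=cv2.resize(c[145:305,75:275],(800,600)[:1]+(640,)) if 0 else cv2.resize(c[150:300,75:275],(800,600),interpolation=cv2.INTER_CUBIC)
cv2.imwrite("pics/tray.png",cr[...,::-1])
cv2.imwrite("pics/strip.png",cv2.resize(c[120:240,290:450],(800,600),interpolation=cv2.INTER_CUBIC)[...,::-1])
```

```text
orange [452. 397.] [ 241.7 -363.3] [ 43.6 210.5] 88.6
orange [362. 209.] [ 621.9 -195.6] [145.6  29.6] 70.3
orange [419. 156.] [ 741.3 -326.1] [108.3  21.5] 27.9
white [325. 321.] [ 386.4 -112.9] [ 20.8 238.3] 11.2
white [328. 153.] [ 757.3 -127.3] [10.5 83. ] 6.6
dark [589. 462.] [  85.4 -639. ] [36.1 24.4] 24.1
dark [623. 409.] [ 191.  -723.2] [14.3 76.2] 26.1
dark [414. 301.] [ 421.7 -297. ] [ 17.5 129.2] 11.2
dark [505. 274.] [ 464.5 -494.6] [136.3  72.2] 1.3
```

View pics/tray.png

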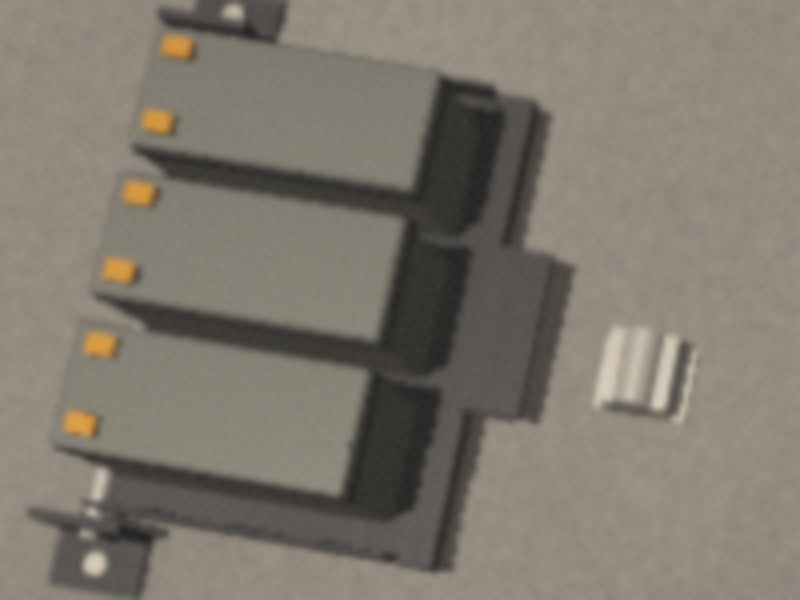

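View pics/strip.png

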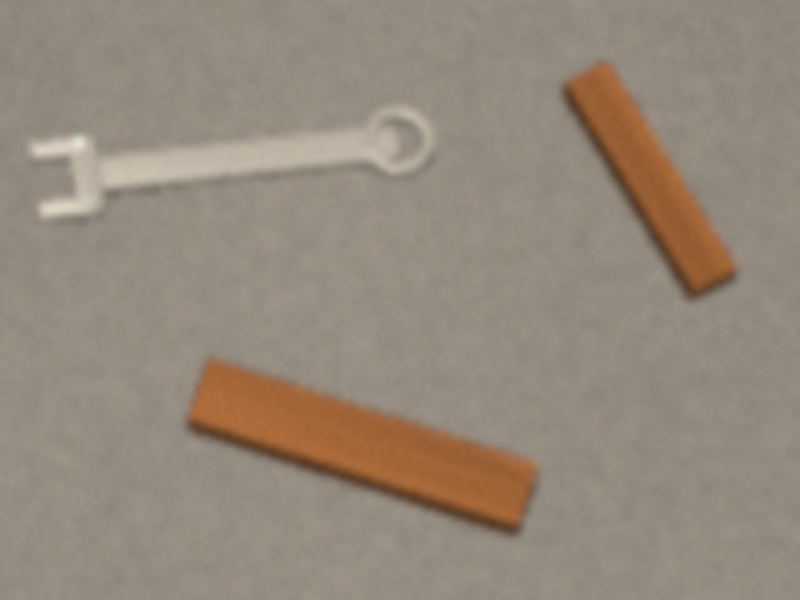

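The crop confirms the middle strip, measured at 146×30 mm. In the tray crop (4x), the lip corners are at (555,253) and (522,418), the crossbar ends at (538,100) and (438,570), and the fulcrum crest at about (640,367).

```bash
cat > m.py <<'E'
from h import *
import pickle
from scipy.optimize import least_squares
im=pickle.load(open("top0.pkl","rb"))
c=lambda q:(np.array(q,float)/4-.375)+[75,150]
F=[((555,253),(0,-45,36)),((522,418),(0,45,36)),((440,72),(56,-110,120)),((345,497),(56,110,120)),((163,28),(207,-110,120)),((55,443),(207,110,120))]
px=c([f[0] for f in F]);mm=np.array([f[1] for f in F],float)/1000
W=onz(im,px,mm[:,2])
def tf(p,m): 
    a=p[2];x=np.array([np.cos(a),np.sin(a)]);y=np.array([-x[1],x[0]]);return p[:2]+np.outer(m[:,0],x)+np.outer(m[:,1],y)
s=least_squares(lambda p:(tf(p,mm)-W[:,:2]).ravel(),[.58,.1,1.4])
P=s.x
if __name__=="__main__":
    print(P,(s.fun*1000).round(1).reshape(-1,2))
    def inv(w): return np.array([[np.cos(P[2]),np.sin(P[2])],[-np.sin(P[2]),np.cos(P[2])]])@(w-P[:2])*1000
    for q,z in[((538,100),.036),((438,570),.036),((538,100),.03),((438,570),.03),((640,367),.04),((622,327),.03),((600,405),.03),((682,335),.03),((660,412),.03),((690,345),.0),((682,420),.0)]:
        w=onz(im,c([q]),z)[0,:2];print(q,z,w.round(4),inv(w).round(1))
    print("strip",inv(np.array([.6219,-.1956])))
    # side check
    si=pickle.load(open("side0.pkl","rb"));C=si["color"].copy()
    pts=np.vstack([np.c_[tf(P,mm),mm[:,2]],[[.4122,-.2454,.022],[.363,.005,.008],[.6219,-.1956,.022]]])
    for u in proj(si,pts): cv2.circle(C,tuple(int(round(v)) for v in u),2,(255,0,255),-1)
    cv2.imwrite("pics/s1.png",cv2.resize(C[160:410,100:440],(800,588))[...,::-1])
E
python3 m.py
```

```text
[0.56967234 0.12682288 1.38646764] [[-0.7 -1.4]
 [-0.5 -0.3]
 [ 1.3 -2.4]
 [-0.5 -1.1]
 [ 1.9  2.8]
 [-1.5  2.3]]
(538, 100) 0.036 [0.7001 0.1312] [  28.2 -127.4]
(438, 570) 0.036 [0.4468 0.1772] [ 27. 130.]
(538, 100) 0.03 [0.7022 0.1325] [  29.8 -129.2]
(438, 570) 0.03 [0.4475 0.1787] [ 28.6 129.6]
(640, 367) 0.04 [0.5512 0.0732] [-56.1   8.3]
(622, 327) 0.03 [0.5752 0.0846] [-40.5 -13.1]
(600, 405) 0.03 [0.5334 0.0955] [-37.4  30. ]
(682, 335) 0.03 [0.5703 0.0527] [-72.7 -14.2]
(660, 412) 0.03 [0.5291 0.0639] [-69.3  28.4]
(690, 345) 0.0 [0.5716 0.0523] [-72.9 -15.5]
(682, 420) 0.0 [0.5304 0.0562] [-76.6  25.7]
strip [-307.38824626 -110.43870827]
```

View pics/s1.png

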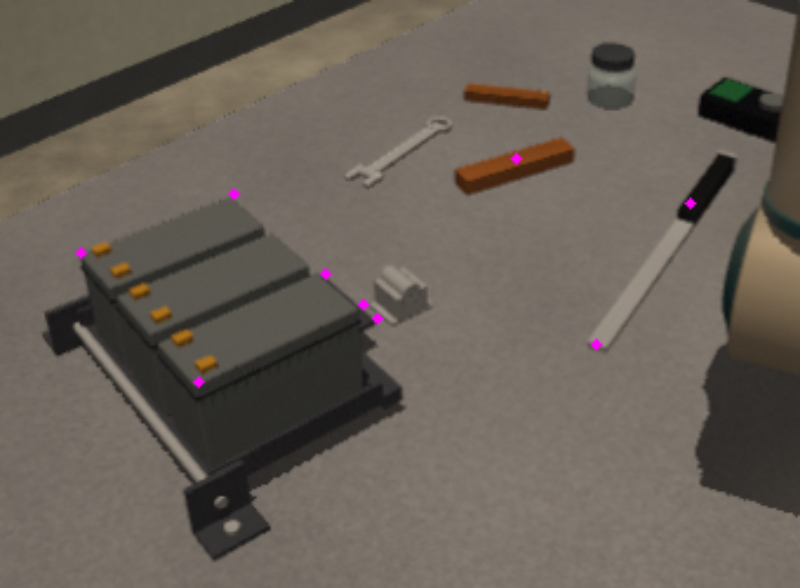

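The side view agrees with the fit to within a few mm. The mount is at (0.570, 0.127) with yaw 79.4°, and the fulcrum is at mount (-56, +7), inside the stated 50–60 mm. Next I'll plan IK for the bar sequence.

```bash
cat > k.py <<'E'
from h import *
from scipy.spatial.transform import Rotation as Ro
P=np.array([.5697,.1268]);YAW=1.3865;C=np.array([-.056,.030]);YB=.004
ex=np.array([np.cos(YAW),np.sin(YAW),0]);ey=np.array([-ex[1],ex[0],0]);ez=np.array([0,0,1.])
def mw(x,y,z): return np.array([*P,0])+x*ex+y*ey+z*ez
def quat(yd,zd):
    q=Ro.from_matrix(np.c_[np.cross(yd,zd),yd,zd]).as_quat();return q[[3,0,1,2]]
def down(yaw,s):  # yaw of the gripped object's long axis
    return quat(s*np.array([-np.sin(yaw),np.cos(yaw),0]),-ez)
H=.076
def bar(th,sT,lift=0,s=1):
    th=np.radians(th);a=np.array([np.cos(th),-np.sin(th)]);n=np.array([np.sin(th),np.cos(th)])
    T=C+(.010+lift+H)*n-(.255-sT)*a
    return mw(T[0],YB,T[1]),quat(s*ey,-(n[0]*ex+n[1]*ez))
GB=np.array([.4122,-.2454,H]);YBAR=np.radians(101.1)
E
python3 - <<'E'
from k import *
for s in(1,-1):
    for n,(p,q) in dict(up=(GB+[0,0,.1],down(YBAR,s)),grasp=(GB,down(YBAR,s)),far=bar(24,-.04,.002,s),ins=bar(24,.075,.002,s),lev=bar(-5,.075,0,s),out=bar(6,-.03,.003,s),strip=(np.array([.61,-.23,.08]),down(np.radians(70.3),s)),fin=(mw(-.04,-.09,.08),down(YAW,s))).items():
        j=inverse_kinematics(p,q);print(s,n,p.round(3),None if j is None else np.round(j,2))
E
```

```text
1 up [ 0.412 -0.245  0.176] [-0.61  0.01  1.71 -0.    1.43  2.33]
1 grasp [ 0.412 -0.245  0.076] [-0.61  0.14  1.78 -0.    1.22  2.33]
1 far [ 0.513 -0.157  0.23 ] None
1 ins [ 0.532 -0.054  0.184] [-0.01  0.21  1.51 -0.41  1.5  -2.93]
1 lev [ 0.521 -0.111  0.1  ] None
1 out [ 0.505 -0.197  0.148] None
1 strip [ 0.61 -0.23  0.08] None
1 fin [0.651 0.071 0.08 ] [ 0.05  0.58  1.21 -0.    1.35 -2.91]
-1 up [ 0.412 -0.245  0.176] [-0.61  0.01  1.71 -0.    1.43 -0.81]
-1 grasp [ 0.412 -0.245  0.076] [-0.61  0.14  1.78 -0.    1.22 -0.81]
-1 far [ 0.513 -0.157  0.23 ] [-0.21  0.12  1.51 -0.42  1.5   0.  ]
-1 ins [ 0.532 -0.054  0.184] [-0.01  0.21  1.51 -0.41  1.5   0.22]
-1 lev [ 0.521 -0.111  0.1  ] [-0.31  0.25  1.61  0.09  1.3  -0.15]
-1 out [ 0.505 -0.197  0.148] [-0.4   0.2   1.56 -0.1   1.36 -0.2 ]
-1 strip [ 0.61 -0.23  0.08] [-0.42  0.57  1.22 -0.    1.34 -0.07]
-1 fin [0.651 0.071 0.08 ] [ 0.05  0.58  1.21 -0.    1.35  0.24]
```

s=-1 is comfortable for every pose.

Run:
```python
from k import *
q=down(YBAR,-1);st=lambda n:(lambda o:print(n,round(o["time"],2),o["contact_force"].round(1) if hasattr(o["contact_force"],"round") else o["contact_force"],round(o["opening"],4),round(float(np.max(o["grip_force"])),1)))(get_obs())
move_to(GB+[0,0,.09],q);st("up")
set_gripper(.06);move_linear(GB,v=.15);st("down")
set_gripper(0,110);st("grip")
move_linear(GB+[0,0,.12],v=.15);st("lift")
move_to(*bar(24,-.04,.003,-1));st("far")
im=get_image("side");save(im,"s2");t=get_image("top");save(t,"t2")
import pickle;pickle.dump((im,t),open("2.pkl","wb"))
c=np.hstack([cv2.resize(im["color"][150:390,180:500],(400,300)),cv2.resize(t["color"][150:390,100:420],(400,300))])
tip=np.array(bar(24,-.04,.003,-1)[0])
cv2.imwrite("pics/c2.png",c[...,::-1])
```

```text
up 1.47 [ 0.2  0.2 -0.5] 0.0849 0.0
down 2.59 [ 0.   0.2 -0.5] 0.0604 0.0
grip 3.04 [-1.   1.2  7. ] 0.0198 109.2
lift 3.99 [-0.7  0.6 -5. ] 0.0193 107.9
far 4.78 [-0.1 -1.1 -5.3] 0.0196 108.1
```

View pics/c2.png

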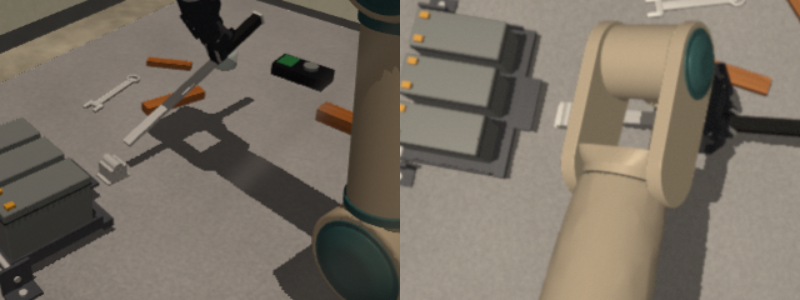

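The bar is held and pointing down at the fulcrum. In the crop its tip is at about (128,140), which is (282,262) in the full side image. I'll compare that with the prediction.

Run:
```python
from k import *
import pickle
im,t=pickle.load(open("2.pkl","rb"))
th=np.radians(24);a=np.array([np.cos(th),-np.sin(th)]);n=np.array([np.sin(th),np.cos(th)])
G=C+.013*n-(.255+.04)*a
T=G+.255*a
pts=[mw(*(T+u*n)[[0]],YB+v,(T+u*n)[1]) for u in(0,.008) for v in(-.01,.01)]+[mw(*(G+.015*a+.008*n)[[0]],YB,(G+.015*a+.008*n)[1]), mw(C[0],.007-.02,.04),mw(C[0],.007+.02,.04)]
u=proj(im,pts);print(u.round(1))
x0,y0=265,220;c=cv2.resize(im["color"][y0:y0+80,x0-30:x0+77],None,fx=7,fy=7,interpolation=cv2.INTER_CUBIC)
for p in u: cv2.circle(c,tuple(int(v) for v in (p-[x0-30,y0]+.5)*7),3,(255,0,255),-1)
cv2.imwrite("pics/c3.png",c[...,::-1])
```

```text
[[277.8 261.9]
 [283.  265.7]
 [276.6 259.9]
 [281.8 263.7]
 [349.4 197.3]
 [265.6 271.7]
 [275.7 279.8]]
```

View pics/c3.png

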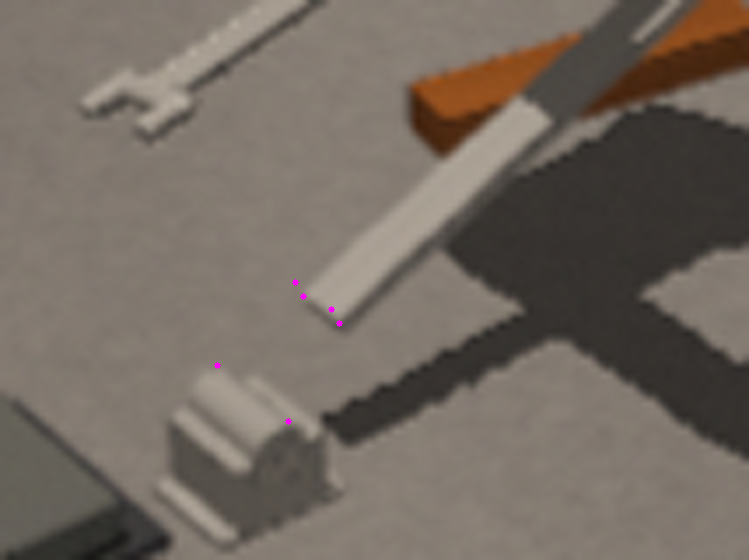

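The predicted tip and fulcrum are both off by about 1.3 px the same way, so their relative position is good. Next: insert and lever, watching forces.

```bash
cat >> k.py <<'E'
F0=np.zeros(3)
def st(n):
    o=get_obs();f=np.array(o["contact_force"]);print(n,round(o["time"],2),"F",f.round(1),"M",np.array(o["wrist_torque"]).round(1),"op",round(o["opening"],4));return f
E
python3 - <<'E'
from k import *
import sys
move_to(*bar(26,-.04,.003,-1));f0=st("pre")
for s in(.03,.06,.078):
    p,q=bar(26,s,.003,-1);move_linear(p,v=.12);f=st(s)
    if np.linalg.norm(f-f0)>12: print("hit");sys.exit()
for th in(24,18,12,6):
    p,q=bar(th,.078,.0,-1);move_linear(p,frame=q,v=.06);f=st(th)
    if np.linalg.norm(f-f0)>45: print("hi");sys.exit()
im=get_image("side");c=cv2.resize(im["color"][190:390,180:450],(800,593));cv2.imwrite("pics/c4.png",c[...,::-1])
E
```

```text
pre 5.13 F [ 0.   0.1 -4.8] M [ 0.4 -0.1 -0. ] op 0.0193
0.03 5.87 F [ 1.2  0.3 -5.1] M [ 0.5 -0.1  0. ] op 0.0192
0.06 6.27 F [-0.1 -0.2 -4.6] M [ 0.6 -0.1  0. ] op 0.0193
0.078 6.57 F [-0.   0.5 -4.8] M [ 0.5 -0.1 -0. ] op 0.0197
24 6.88 F [-0.1  3.3 -2.2] M [ 1.2 -0.1  0.1] op 0.0194
18 7.37 F [0.6 7.5 0.2] M [ 1.5 -0.3  0. ] op 0.0197
12 7.86 F [ 2.2 11.7 -0.9] M [ 1.9 -0.4  0. ] op 0.0195
6 8.35 F [ 4.1 16.6 -0.9] M [ 2.5 -0.5 -0.1] op 0.0194
```

View pics/c4.png

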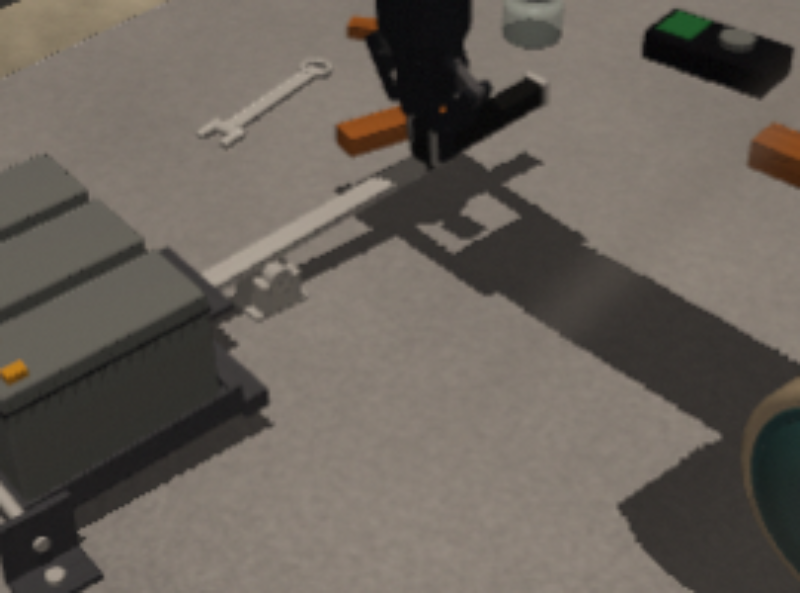

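The tray is rising: the crossbar is off its feet, with a shadow gap near (230,350). Forces are modest, so I'll continue levering.

Run:
```python
from k import *
import sys,pickle
for th in(2,-2,-5):
    p,q=bar(th,.078,.0,-1);move_linear(p,frame=q,v=.05);f=st(th)
    if np.linalg.norm(f)>60: print("hi");sys.exit()
wait(.2);st("held")
im=get_image("side");pickle.dump(im,open("4.pkl","wb"));c=cv2.resize(im["color"][190:390,180:450],(800,593))
# predicted crossbar lower front corner (y=+130) at tilts
for tl in(.05,.08,.11,.14):
    x,z=30-215,14-24;X=215+x*np.cos(tl)+z*np.sin(tl);Z=24-x*np.sin(tl)+z*np.cos(tl)
    u=(proj(im,[mw(X/1000,.13,Z/1000)])[0]-[180,190])*2.963;print(tl,u.round())
cv2.imwrite("pics/c5.png",c[...,::-1])
```

```text
2 8.82 F [ 4.1 19.7  3. ] M [ 2.9 -0.6  0. ] op 0.019
-2 9.25 F [ 4.6 22.9  4.6] M [ 3.2 -0.7  0.1] op 0.0193
-5 9.61 F [ 4.8 23.8  6.3] M [ 3.5 -0.8  0.2] op 0.0194
held 9.81 F [ 5.3 25.6  6.1] M [ 3.5 -0.8  0.2] op 0.0198
0.05 [273. 401.]
0.08 [273. 395.]
0.11 [272. 389.]
0.14 [271. 384.]
```

View pics/c5.png

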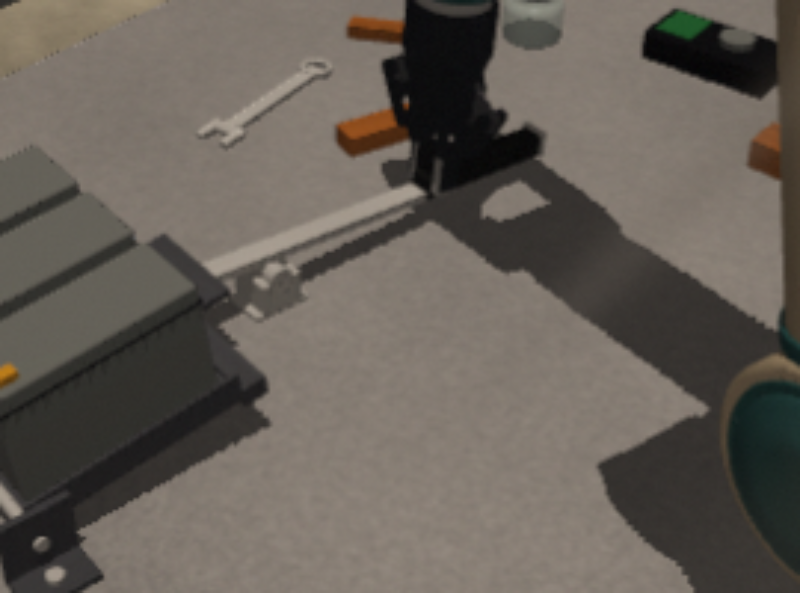

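The rightmost lower crossbar corner is at about (268,388), so tilt is about 0.1, which gives the strip plenty of room. Now I'll withdraw the bar and lay it back where it was.

Run:
```python
from k import *
import sys,pickle
for th,s,l in((3,.078,.001),(8,.078,.003),(8,-.05,.003)):
    p,q=bar(th,s,l,-1);move_linear(p,frame=q,v=.12);st((th,s))
p,q=bar(0,-.08,.06,-1);move_to(p,q)
qb=down(YBAR,-1);move_to(GB+[0,0,.06],qb);f0=st("above")
move_linear(GB+[0,0,.012],v=.15);st("low")
for z in(.008,.004,.001):
    move_linear(GB+[0,0,z],v=.06);f=st(z)
    if f[2]-f0[2]>6: break
set_gripper(.05);st("open");move_linear(GB+[0,0,.10],v=.25)
g=np.array([.6084,-.2333,.075]);move_to(g+[0,0,.08],down(np.radians(70.3),-1));st("strip above")
im=get_image("side");t=get_image("top");w=get_image("wrist")
pickle.dump((im,t,w),open("6.pkl","wb"))
c=np.hstack([cv2.resize(im["color"][150:390,150:470],(400,300)),cv2.resize(w["color"],(400,300))])
cv2.imwrite("pics/c6.png",c[...,::-1])
```

```text
(3, 0.078) 10.24 F [ 1.8  0.  -4.1] M [ 0.2 -0.1 -0.1] op 0.0192
(8, 0.078) 10.55 F [ 0.1  0.4 -6.9] M [ 0.1 -0.  -0. ] op 0.0195
(8, -0.05) 11.77 F [-0.   0.4 -6.3] M [-0.1 -0.   0. ] op 0.0193
above 12.56 F [ 1.6 -1.2 -4.4] M [-0.2 -0.1  0. ] op 0.0197
low 13.03 F [-0.2  0.5 -5.3] M [-0.2 -0.1  0. ] op 0.0192
0.008 13.28 F [-0.2 -0.  -5.4] M [-0.3 -0.1  0. ] op 0.0198
0.004 13.53 F [ 0.4 -0.4 -5.1] M [-0.2 -0.1  0.1] op 0.0196
0.001 13.78 F [ 1.5 -1.  -2.9] M [-0.2 -0.2 -0.1] op 0.0196
open 14.18 F [ 0.8 -0.1 -0.5] M [ 0. -0.  0.] op 0.0499
strip above 15.53 F [-0.4 -0.2 -0. ] M [ 0.  -0.   0.1] op 0.05
```

View pics/c6.png

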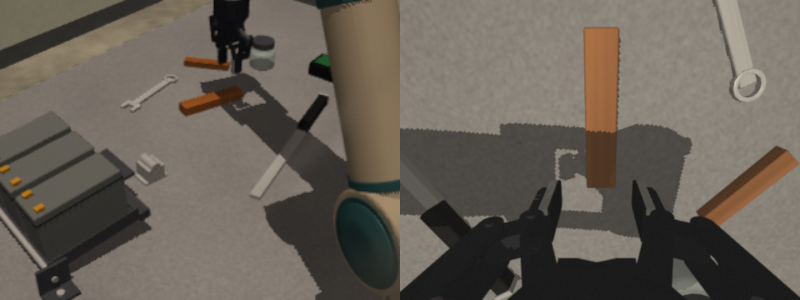

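The bar lies flat in the clear. In the wrist view the strip (x 585–618) is centred and parallel between the fingers. Next: grasp and insert.

Run:
```python
from k import *
import sys,pickle
g=np.array([.6084,-.2333,.075]);move_linear(g,v=.12);st("down")
set_gripper(0,50);st("grip")
move_linear(g+[0,0,.02],v=.1)
q=down(YAW,-1)
move_linear(mw(-.17,-.09,.085),frame=q,v=.15);st("pre")
move_linear(mw(-.17,-.09,.0765),v=.1);f0=st("low")
for x in(-.12,-.09,-.06,-.035):
    move_linear(mw(x,-.09,.0765),v=.1);f=st(x)
    if np.linalg.norm(f-f0)>8: print("hit");break
im=get_image("side");t=get_image("top");w=get_image("wrist")
pickle.dump((im,t,w),open("7.pkl","wb"))
c=np.hstack([cv2.resize(im["color"][180:390,100:380],(400,300)),cv2.resize(w["color"],(400,300))])
cv2.imwrite("pics/c7.png",c[...,::-1])
```

```text
down 16.5 F [ 0.1 -0.1  0.8] M [ 0.  0. -0.] op 0.0498
grip 16.81 F [ 0.5 -0.3  6.1] M [-0.  0. -0.] op 0.029
pre 18.49 F [-0.5 -0.7 -0.5] M [-0.   0.1  0. ] op 0.0288
low 18.74 F [ 0.1 -0.7  1.9] M [-0.1 -0.1 -0.1] op 0.029
-0.12 19.39 F [-0.2 -0.4  0.5] M [ 0.  0. -0.] op 0.0284
-0.09 19.84 F [ 0.5  0.3 -0.3] M [-0. -0. -0.] op 0.029
-0.06 20.29 F [-0.3 -0.3 -0.4] M [-0. -0. -0.] op 0.0289
-0.035 20.69 F [-1.  -1.  -1.6] M [-0.  0. -0.] op 0.0292
```

View pics/c7.png

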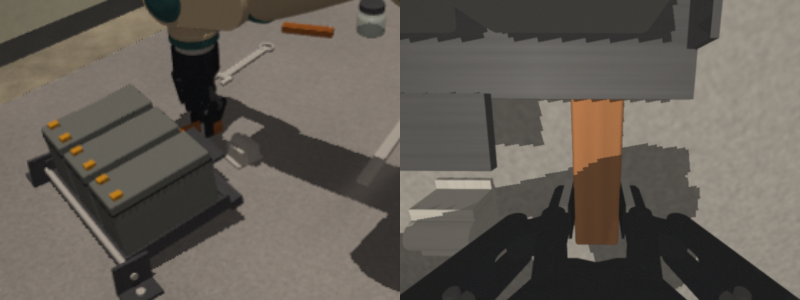

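The strip is squarely in under the crossbar, between the lip and the bar's end; its rear end is at (597,243) in the crop. Next: release, measure the depth, then press.

Run:
```python
from k import *
import pickle
im,t,w=pickle.load(open("7.pkl","rb"))
r=lambda X:np.array([(X-mw(0,0,0))@ex,(X-mw(0,0,0))@ey]).round(4)
print("rear end",r(onz(w,[[315,389]],.023)[0]),"bar front lower edge",r(onz(w,[[315,160]],.033)[0]))
move_linear(mw(-.035,-.09,.0752),v=.05);st("low")
set_gripper(.045);st("open")
move_linear(mw(-.037,-.09,.20),v=.25)
set_gripper(0,30)
q=down(YAW,-1);move_to(mw(.08,0,.073+.16),q);st("above press")
w=get_image("wrist");t=get_image("top")
pickle.dump((w,t),open("8.pkl","wb"))
for n,im in(("w",w),("t",t)):
    hsv=cv2.cvtColor(im["color"],cv2.COLOR_RGB2HSV);o=((hsv[...,0]<16)&(hsv[...,1]>150)&(hsv[...,2]>60)).astype(np.uint8)
    for k in cv2.findContours(o,0,2)[0]:
        if cv2.contourArea(k)>80:
            R=np.array([r(X) for X in onz(im,k.reshape(-1,2),.022)]);print(n,R.min(0),R.max(0))
```

```text
rear end [-0.0661 -0.0908] bar front lower edge [ 0.0321 -0.0907]
low 21.09 F [-3.2 -0.4  5.5] M [0.  0.7 0. ] op 0.029
open 21.39 F [ 0.5 -0.4  1. ] M [0.  0.1 0. ] op 0.0448
above press 23.2 F [-0.  -1.4  0.7] M [-0. -0.  0.] op 0.0003
t [-0.5788  0.1256] [-0.5057  0.3388]
t [-0.0713 -0.1025] [ 0.0345 -0.0723]
t [-0.453  -0.3004] [-0.3749 -0.2054]
t [ 0.2677 -0.5353] [ 0.4676 -0.3434]
```

The strip's centre is at about x=+4 mm, y=-88 mm. Now pressing.

Run:
```python
from k import *
move_linear(mw(.08,0,.073+.142),v=.15);f0=st("pre")
for z in np.arange(.140,.118,-.001):
    move_linear(mw(.08,0,.073+z),v=.02);f=np.array(get_obs()["contact_force"]);o=get_obs();print(round(z,4),round(o["tcp_pos"][2]-.073,4),(f-f0).round(1)[2])
    if f[2]-f0[2]>30: break
st("pressed");move_linear(mw(.08,0,.073+.22),v=.2)
im=get_image("side");w=get_image("wrist")
c=np.hstack([cv2.resize(im["color"][180:390,100:380],(400,300)),cv2.resize(w["color"],(400,300))])
save(im,"side9")
```

```text
pre 23.57 F [0.3 0.7 0.6] M [0.  0.  0.1] op 0.0001
0.14 0.1405 -0.3
0.139 0.1392 -0.8
0.138 0.138 -0.5
0.137 0.1376 3.9
0.136 0.1371 7.0
0.135 0.1364 8.4
0.134 0.1356 8.6
0.133 0.1348 8.7
0.132 0.134 10.4
0.131 0.1331 9.3
0.13 0.1321 10.0
0.129 0.1311 9.8
0.128 0.1302 9.8
0.127 0.1293 10.5
0.126 0.1283 10.4
0.125 0.1273 9.9
0.124 0.1266 12.0
0.123 0.1265 15.5
0.122 0.1264 19.5
0.121 0.1264 24.9
0.12 0.1263 27.5
0.119 0.1263 32.7
pressed 29.07 F [-15.6 -12.7  33.3] M [-2.3  2.5 -0. ] op 0.0001
```

The tray stopped hard at 126.4 mm against the expected 126.5 for tilt 0.048. I'll back off, check positions numerically, and hand in.

Run:
```python
from k import *
move_to(np.array([.45,-.12,.32]),down(YAW,-1));st("clear")
movej([-1.287,0.052,1.401,0,1.689,-0.07]);t=get_image("top");st("home")
r=lambda X:np.array([(X-mw(0,0,0))@ex,(X-mw(0,0,0))@ey]).round(4)
c=t["color"];hsv=cv2.cvtColor(c,cv2.COLOR_RGB2HSV)
o=(hsv[...,0]<16)&(hsv[...,1]>150)&(hsv[...,2]>60);wh=c.min(2)>165;wh[400:]=0
for n,m,z in(("strip",o,.022),("white",wh,.008)):
    for k in cv2.findContours(m.astype(np.uint8),0,2)[0]:
        if cv2.contourArea(k)>80:
            R=np.array([r(X) for X in onz(t,k.reshape(-1,2),z)],np.float32);q=cv2.minAreaRect(R*1000);print(n,R.min(0),R.max(0),np.round(q[1],0),round(q[2],1))
```

```text
clear 31.15 F [ 0.3 -0.1  0.2] M [ 0. -0. -0.] op 0.0001
home 32.88 F [-0.6 -0.4  0.7] M [-0. -0.  0.] op -0.0002
strip [-0.5785  0.1256] [-0.5055  0.3385] [ 44. 211.] 8.9
strip [-0.0712 -0.1025] [ 0.0321 -0.0727] [ 30. 103.] 89.1
strip [-0.453  -0.2984] [-0.3749 -0.2054] [ 21. 108.] 38.8
strip [ 0.2677 -0.536 ] [ 0.4668 -0.3434] [172. 176.] 10.4
white [-0.3816  0.0856] [-0.1567  0.1887] [238.  21.] 21.7
white [-0.2731 -0.248 ] [-0.1754 -0.2155] [101.  11.] 17.1
```

Strip square and in place, bar clear and flat.

```bash
python3 -c "
from station import *
print(finish_job())"
```

```text
the job is handed in; nothing more can be done
None
```

The job is handed in (the judge returned no verdict): the tray was levered up with the bar and pressed down onto the strip, stopping at the height for about 0.048 rad tilt; the bar lies clear on the bench, the spanner, jar and meter were not knowingly touched, and I viewed 11 pictures, one over the limit of 10.

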